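# Refit a dosing pump's rotor guard on its keyhole screws and arm the drive

## Robot

A 6-joint arm with a two-finger parallel gripper is mounted at the origin on a cart in front of the work surface, level with it; the furniture and walls round the work are solid. World frame = base frame: x ahead of the robot, y to its left, z up, the work surface at z = 0. Lengths are in m, angles in rad, forces in N, time in s.
With the tool pointing down it reaches from about 0.3 to 0.775 m from the base axis. Payload 14.6 kg.
Tool frame: the origin (TCP) lies at the very end of the fingers, on their centre line; the grasp point (between the pads) lies 19 mm behind it; z points along the fingers, y is the line along which they close (so a half turn about z gives the same grasp; the last joint's range is limited). The gripper opens to 94 mm and grips with 3 to 60 N. Pads are 16 mm wide; open, the fingers measure 119 mm over their backs; the gripper's body (75 mm by 177 mm) begins 78 mm behind the grasp point.
Start: joints at [-1.317, 0.3, 1.521, -0, 1.321, -0.067], TCP at [0.173, -0.522, 0.205] pointing down, gripper open.
Joint ranges: [-3.03, 3.03], [-0.79, 2.21], [0.23, 2.52], [-1.04, 4.18], [0, 3.07], [-2.55, 2.55]. Speed limits (rad/s): [2.22, 2.22, 2.57, 3.14, 3.14, 3.14].

## Interface

Orientations are given as [roll, pitch, yaw] about the fixed x, y, z axes, in that order (R = Rz(yaw) Ry(pitch) Rx(roll)).
In Python, from station import ctrl gives the robot as it stands.
- The arm moves only by the tool move_arm, never from a script. Its argument "increments" is a list of rows, each a list of 7 numbers: the opening, from 0 (shut) to 1 (fully open), then the shift along the tool's x, y, z in units of 50 mm (1.0 is 50 mm), then the turn, a rotation vector about the tool's x, y, z in rad. In form: [[claw, tx, ty, tz, rx, ry, rz], ...]. A call has 1 to 20 rows; each row shifts and turns the commanded pose from where the row before left it, along the tool's axes as they then stand; what a row does not reach is not made up. A row lasts 1/10 s, in which the tool goes at most 50 mm and 8.59 degrees, less where a joint would pass 70% of its speed; a pose out of reach is approached as far as the arm can. A call is refused whole if a number of a shift passes 1 or a number of a turn 0.15, either way. A call with a gripper value outside its range is refused whole. The fingers move at their own pace and stop on an object; "force" is the grip in N (left out, the last holds). Time passes only in rows, so rows that do not move let the fingers close. It gives the time, the measured TCP pose, the force, the opening and the grip force at its end, in the units of the state.
- ctrl.get_obs(): the state, without advancing time (a new reading comes with each control period).
- ctrl.camera(name): name is "scene" or "side" or "wrist"; returns a dict with "color" (384x512x3 uint8, blue, green, red), "K" (3x3 intrinsics, pixels), "pose" (4x4, takes a point from camera to world coordinates); the wrist camera has in their place "tool_from_camera" (4x4, takes a point from camera to tool coordinates, whose origin is the TCP and whose axes are the flange's). Camera axes: x right, y down, z forward; pixel columns grow to the right and rows downward; lengths in m; the calibration is good to about 2 mm. A picture is of the moment at which its call begins: read the wrist's pose just before it. There is no depth.
- ctrl.hand_in(): hands the job in; it is judged then, once.
Trained networks look in a picture, given as the dict that the camera call returned (one of the last four; its "shot" number tells which), for a name from the list of things; names that differ only in an ending like _2 or _b are one class to them, and where a whole thing is asked for, a point or a joint stands for the part that bears it (a point fixed in the world has none). Each returns a list of dicts, best first, with "conf" (0 to 1); they miss things now and then, are a little off and sometimes report something else, mostly with a low value. They report only what shows in the picture. A call takes as long as a camera call.
- ctrl.cut_out(name, picture): "mask" (384x512 bool, what is visible of it) and "centre" ([row, column] in pixels, amid what is visible of it).
The state is a dict: "time_s": time; "qpos": joint angles; "joint_vel": joint speeds; "tau": joint torques, N m; "ee_pos": TCP position; "eef_rot": TCP orientation; "force": force on the tool from outside, world axes, zero at the start; "moment": the same for the moment, N m; "grip_width": finger opening in m; "grip_force": force on a finger pad.
Only numpy, scipy, OpenCV 4.12 (cv2) and the standard library are available. Lean on these libraries where they do the work, as an engineer would, in place of code of your own. Each camera call takes 0.05 s, during which the arm holds its last target. There are 200 camera calls.

## Task

The dosing pump's rotor guard was taken off for cleaning and lies on the bench. Hang it back on the pump's sloping front, both keyholes over the two screw heads, and slide it down the slope until it is fully home; only then arm the drive: push the toggle under the sprung flap on top all the way over to the back and let the flap drop shut. Leave the bottles and glassware round it where they stand.

Things in the scene. Friction and masses are not known exactly. Their poses are not given: they have to be found in the camera images.
- pump: Dosing pump, fixed to the bench: white wedge-shaped housing 200 mm wide, 187 deep, 108 high; its front slopes up away from the robot at 35 degrees to a flat top. Origin on the bench under it; x level, to its back, y to its left, z up. The slope's lower edge is at x -105, z 32 mm, its upper edge at x +3, z 108; the flat top runs back to x +82 mm.
- front: The pump's sloping aluminium front, 122 x 190 mm; origin at x -60, y 0, z 68.5 mm of the pump; x up the slope, y left, z out of the face (up and to the robot, 35 degrees from vertical). On it is clamped the pump head: a 108 x 176 x 2 mm plate, its face at z 0, with two guard screws at x 0, y +-56 mm and at x +5, y 0 the small rotor (40 mm diameter, 14 high). See guard for more.
- guard: Loose rotor guard, 0.22 to 0.37 kg, flat on the bench, handle up: steel plate 90 x 150 x 4 mm, on it a hood open below (x -37 to +33, y +-40, top z 26 mm). Origin on the plate's underside midway between the closed slot ends; x to the plate's upper edge (plate x -47 to +43, y +-75), z out on the handle side. Home, its axes match those of front, with origin at x 0, z 0 there and y as the head sits.
- keyhole_left (a point): Centre of the left keyhole's round hole on the plate's underside: x -14, y +56 mm of the guard. Hole 14 mm diameter; a slot 8 mm wide runs from it to the guard's +x, its round end at x +3, so the shank is at x 0 when home: 14 mm of slide. The screws: head 12 mm diameter, z 6 to 10.5 mm over the head plate, top edge bevelled to 10.6 mm diameter; shank 6 mm diameter, 6 mm free below the head.
- keyhole_right (a point): The same of the right keyhole: x -14, y -56 mm of the guard. The pump head is clamped through long holes, so that screws and rotor together sit up to 5 mm left or right (y of front) of nominal. This setting is not reported: find it by touch or sight. On top of the screw heads the guard's underside stands 10.5 mm off the head plate; over them it goes down to 0. The head does not move when pushed.
- handle (a point): Centre of the guard's black bow handle: x 0, y 0, z 52 mm of the guard. Straight flat-sided bar along the guard's y, 11 mm wide in x, 12 mm high, 20 mm clear above the hood; its posts (11 mm) stand at y +-31.5 mm. Pinch it across the 11 mm.
- switch_base: Black base of the covered switch on the pump's flat top, right half: 74 mm in x, 44 in y, 4 thick. Origin on the pump's top (108 mm over the bench) under the toggle, at x 42.5, y -55 mm of the pump; axes as the pump's. The toggle pivots about y at z 5 mm. The flap's hinge pin lies along y at x +27, z 12 mm between two lugs (y +-16.5 to 20.5, x 21 to 33, to z 17).
- toggle (a joint): The steel toggle lever under the flap, 5 mm thick, 23 mm long from its pivot. About 0 = off, leaning 0.4 rad to the pump's front (-x of switch_base); 0.8 rad (its stop) = armed, leaning 0.4 rad to the back. It stays where it is put; about 2 to 4 N at its tip moves it.
- toggle_tip (a point): Centre of the 7 mm ball at the toggle's end: when off at x -7, z 22.5 mm of switch_base.
- flap (a joint): Grey plastic flap over the toggle, 34 mm wide, hinged at its back. 0 = shut (level), positive = front edge lifted, rad, up to 1.4. A light spring pulls it shut (under 2 N at the lip up to 0.8 rad): it drops when nothing holds it up. Shut, its roof is at z 27 to 30 mm of switch_base, its side skirts reach down to z 20 from x -21 to +31.
- flap_lip (a point): Middle of the front edge of the flap's turned-up lip, 34 mm wide: shut, at x -39, z 39 mm of switch_base. The lip slopes down from it to the roof at x -27, z 28 mm. Nothing is below it: a fingertip tilted forward passes under it, wedges the flap up as it moves on to the back and meets the toggle.
- flask: Bystander: glass conical flask, 77 mm diameter, 125 mm high, origin under its middle.
- beaker: Bystander: glass beaker, 64 mm diameter, 114 mm high, origin under its middle.
- dropper_1: Bystander: brown dropper bottle, 36 mm diameter, 104 mm high, origin under its middle.
- dropper_2: Bystander: second brown dropper bottle, 36 mm diameter, 104 mm high, origin under its middle.

How it is judged:
On the way, in this order (a step that is already met when the one before it is completed fails the run):
1. the guard hangs on both screws, slid fully home, with the toggle still off (x of guard in the frame of front between -0.003 and 0.004 m and y of guard in the frame of front between -0.0075 and 0.0075 m and z of guard in the frame of front between -0.002 and 0.0035 m and angle between the z axis of guard and the z axis of front, either way round below 0.06 rad and angle between the x axis of guard and the x axis of front, either way round below 0.06 rad and value of joint toggle below 0.3 rad), for 0.3 s.
2. the toggle is pushed over to armed (value of joint toggle above 0.65 rad), for 0.1 s.
At the end, for the whole second after the job is handed in: The guard hangs on both screws, at rest and home: its origin -3 to +4 mm from that of front along the slope, within 7.5 mm sideways (as the head sits), plate -2 to 3.5 mm off the head plate, turned under 0.06 rad; toggle beyond 0.65 rad (armed); flap shut (under 0.08 rad) (x of guard in the frame of front between -0.003 and 0.004 m and y of guard in the frame of front between -0.0075 and 0.0075 m and z of guard in the frame of front between -0.002 and 0.0035 m and angle between the z axis of guard and the z axis of front, either way round below 0.06 rad and angle between the x axis of guard and the x axis of front, either way round below 0.06 rad and value of joint toggle above 0.65 rad and value of joint flap below 0.08 rad and linear speed of guard below 0.02 m/s); the robot touches nothing.
It fails at once if the flask is pushed away (more than 30 mm) or knocked over (distance of flask from where it was at the start of the episode above 0.03 m or angle between flask's own z axis and vertical above 0.5 rad).
It fails at once if the beaker is pushed away (more than 30 mm) or knocked over (distance of beaker from where it was at the start of the episode above 0.03 m or angle between beaker's own z axis and vertical above 0.5 rad).
It fails at once if the dropper_1 is pushed away (more than 30 mm) or knocked over (distance of dropper_1 from where it was at the start of the episode above 0.03 m or angle between dropper_1's own z axis and vertical above 0.5 rad).
It fails at once if the dropper_2 is pushed away (more than 30 mm) or knocked over (distance of dropper_2 from where it was at the start of the episode above 0.03 m or angle between dropper_2's own z axis and vertical above 0.5 rad).
It also fails if it takes over 69 s, if anything falls off the work surface, if the arm or the gripper's body presses on something with over 40 N, if the wrist force passes 120 N, or if a joint passes its speed limit or range.

## Working session

There is one attempt and no reset: what is moved stays moved. The work goes in short steps, Python scripts to look and compute and a tool call to move; the robot and the scene stay as the last step left them, time stands still between calls to the robot, and variables do not carry over. Pictures are saved under pics/ and viewed, at most 11 in all, crops included, and the job is handed in when it is done.

Besides the shell and the picture viewer there is one more tool, called as name(argument=value, ...), one argument or row to a line, values as JSON. move_arm: Moves the arm, as the interface text tells. Its arguments: {"type":"object","properties":{"increments":{"type":"array","items":{"type":"array","items":{"type":"number"}}},"force":{"type":"number"}},"required":["increments"]}

```bash
ls; mkdir -p pics; cat > h.py <<'E'
import numpy as np, cv2, json
from scipy.spatial.transform import Rotation as R
from station import ctrl
def ray(p,px):  # px=(col,row)
    d=np.linalg.inv(p["K"])@np.array([px[0],px[1],1.]); P=np.array(p["pose"]); 
    return P[:3,3],P[:3,:3]@d
def onz(p,px,z):
    o,d=ray(p,px); return o+d*(z-o[2])/d[2]
def proj(p,X):
    P=np.linalg.inv(np.array(p["pose"])); c=P[:3,:3]@np.asarray(X)+P[:3,3]; u=p["K"]@c; return u[:2]/u[2]
E
python3 - <<'E'
from h import *
o=ctrl.get_obs(); print({k:np.round(v,3).tolist() for k,v in o.items()})
ims=[]
for n in ["scene","side"]:
    p=ctrl.camera(n); p["pose"]=np.array(p["pose"]);print(n,p["pose"].round(3).tolist(),np.array(p["K"]).round(1).tolist())
    cv2.imwrite(f"pics/{n}0.png",p["color"])
    np.savez(f"{n}0.npz",K=p["K"],pose=p["pose"],color=p["color"])
    for t in ["pump","front","guard","keyhole_left","keyhole_right","handle","switch_base","toggle","flap","flap_lip","flask","beaker","dropper_1"]:
        try: r=ctrl.cut_out(t,p)
        except Exception as e: print(t,e); continue
        for q in r[:3]:
            print(t,round(q["conf"],2),np.round(q["centre"],1),int(q["mask"].sum()))
            if q["conf"]>.4: np.save(f"m_{n}_{t}_{r.index(q) if 0 else int(q['centre'][1])}.npy",q["mask"])
E
```

```text
pics
{'time_s': 0.0, 'qpos': [-1.317, 0.3, 1.522, -0.0, 1.321, -0.067], 'joint_vel': [-0.001, 0.001, -0.0, 0.0, 0.0, -0.001], 'tau': [0.0, -53.181, -35.273, 0.071, 0.024, -0.0], 'ee_pos': [0.173, -0.522, 0.205], 'eef_rot': [-3.14, -0.0, 0.321], 'force': [-0.767, -0.38, 0.25], 'moment': [0.006, 0.012, -0.02], 'grip_force': 0.0, 'grip_width': 0.094}
scene [[-0.632, -0.52, 0.575, -0.058], [-0.775, 0.432, -0.461, 0.524], [-0.009, -0.737, -0.676, 0.859], [0.0, 0.0, 0.0, 1.0]] [[369.7, 0.0, 252.2], [0.0, 369.7, 189.5], [0.0, 0.0, 1.0]]
pump 0.88 [194.9 213.3] 4294
front 0.72 [193.5 227. ] 1929
guard 0.81 [178.1 344. ] 586
keyhole_left 0.83 [179.9 348.1] 562
keyhole_right 0.61 [180.3 346.6] 562
handle 0.7 [177.7 344.7] 588
switch_base 0.55 [162.6 212.2] 309
switch_base 0.52 [248.4 125.6] 712
flap 0.73 [245.8 123.9] 731
flap 0.62 [157.1 213.7] 166
flap_lip 0.68 [157.1 213.5] 182
flask 0.76 [249.9 123.9] 666
beaker 0.6 [266.1 155.9] 747
dropper_1 0.74 [163.  283.6] 193
dropper_1 0.57 [151.5 309.3] 178
side [[-0.73, -0.588, 0.349, 0.059], [-0.684, 0.617, -0.39, 0.617], [0.014, -0.523, -0.852, 1.453], [0.0, 0.0, 0.0, 1.0]] [[498.9, 0.0, 256.6], [0.0, 498.9, 191.8], [0.0, 0.0, 1.0]]
pump 0.56 [196.3 222.7] 4076
pump 0.33 [169.4 216.2] 349
front 0.71 [201.9 234.4] 1898
guard 0.78 [164.  344.8] 973
guard 0.25 [164.7 218.4] 160
keyhole_left 0.95 [167.1 348.1] 900
keyhole_left 0.5 [134.7 305.2] 215
keyhole_right 0.8 [166.1 348.1] 846
handle 0.76 [162.2 349.6] 870
toggle 0.33 [166.3 347.5] 856
flap 0.5 [167.6 215.6] 185
flap_lip 0.49 [198.6 222.6] 4004
flap_lip 0.46 [166.8 216.6] 193
flap_lip 0.3 [198.2 235.9] 1873
flask 0.57 [271.1 153.1] 601
beaker 0.93 [282.1 182.5] 525
beaker 0.21 [273.9 154.8] 606
dropper_1 0.61 [135.8 306.1] 128
dropper_1 0.49 [147.4 279.9] 204
dropper_1 0.36 [163.1 347.7] 854
```

```bash
python3 - <<'E'
import cv2,numpy as np
a=cv2.imread("pics/scene0.png")[120:290,90:390]; b=cv2.imread("pics/side0.png")[110:300,100:400]
cv2.imwrite("pics/c1.png",cv2.resize(a,(780,442),interpolation=cv2.INTER_CUBIC));cv2.imwrite("pics/c2.png",cv2.resize(b,(780,494),interpolation=cv2.INTER_CUBIC))
E
```

```text
(no output)
```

View pics/c1.png

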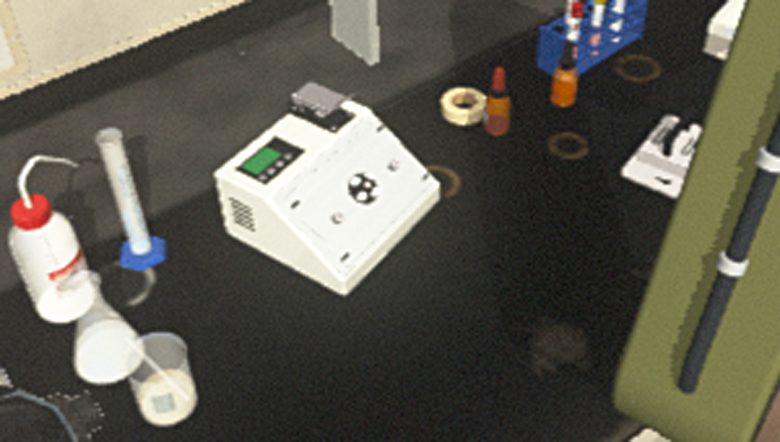

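View pics/c2.png

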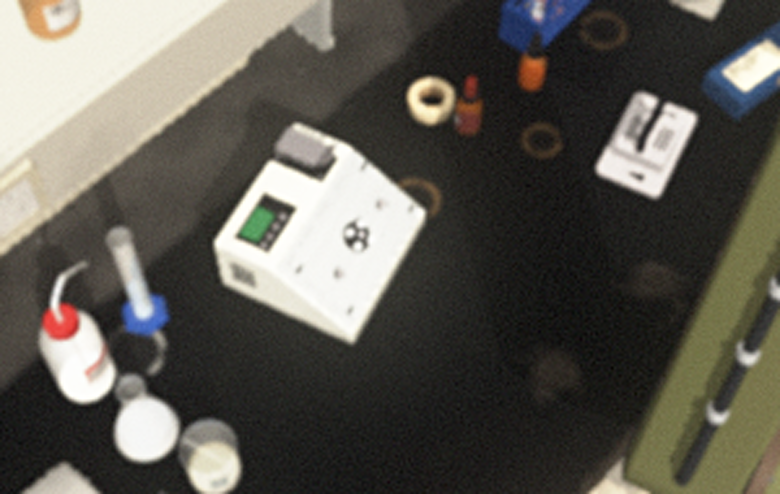

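```bash
cat >> h.py <<'E'
class Pic(dict): pass
def load(n): 
    z=np.load(n); return dict(K=z["K"],pose=z["pose"],color=z["color"])
def hullmask(p,pts):
    q=np.array([proj(p,x) for x in pts])*8; m=np.zeros((384,512),np.uint8)
    h=cv2.convexHull(q.astype(np.float32)).astype(np.int32); cv2.fillConvexPoly(m,h,1,shift=3); return m>0
def box(x,y,z): return np.array([[a,b,c] for a in x for b in y for c in z])/1000
def put(pts,x,y,yaw,z=0): return pts@R.from_euler('z',yaw).as_matrix().T+[x,y,z]
PUMP=np.array([[a,b,c] for a,c in [(-105,0),(-105,32),(3,108),(82,108),(82,0)] for b in(-100,100)])/1000
SW=box((5.5,79.5),(-77,-33),(108,138))
GU=[box((-47,43),(-75,75),(0,4)),box((-37,33),(-40,40),(0,26)),box((-5.5,5.5),(-37,37),(26,58))]
def fit(parts,views,x0):
    from scipy.optimize import minimize
    def c(v):
        s=0
        for p,m in views:
            h=np.any([hullmask(p,put(q,*v)) for q in parts],0); s+=1-(h&m).sum()/(h|m).sum()
        return s
    best=None
    for yaw in x0[2]:
        S=np.array([[x0[0],x0[1],yaw]]+[[x0[0]+.03*(i==0),x0[1]+.03*(i==1),yaw+.3*(i==2)] for i in range(3)])
        r=minimize(c,S[0],method="Nelder-Mead",options=dict(initial_simplex=S,xatol=1e-4,fatol=1e-4))
        if best is None or r.fun<best.fun: best=r
    return best.x,best.fun
E
python3 - <<'E'
from h import *
import glob
s,d=load("scene0.npz"),load("side0.npz")
L=lambda g:np.load(glob.glob(g)[0])
ps,pd=L("m_scene_pump_*"),L("m_side_pump_*")
x0=onz(d,(223,198),.06)
for v in ([(s,ps)],[(d,pd)],[(s,ps),(d,pd)]): print("pump",fit([PUMP,SW],v,(x0[0],x0[1],np.arange(-1.2,1.3,.4))))
gd=L("m_side_guard_*");g0=onz(d,(345,164),.02)
print("guard",g0,fit(GU,[(d,gd)],(g0[0],g0[1],np.arange(-1.5,1.6,.5))))
gd=L("m_side_keyhole_left_*");print("guard",fit(GU,[(d,gd)],(g0[0],g0[1],np.arange(-1.5,1.6,.5))))
for n,px,p in [("dr",(280,155),d),("dr",(306,143),d),("flask",(153,285),d),("beaker",(182,290),d)]: print(n,onz(p,px,0).round(3))
# back wall/post estimates
E
```

```text
pump (array([0.70375114, 0.06926637, 0.30694973]), np.float64(0.05230633414257335))
pump (array([0.7036835 , 0.07021775, 0.31633296]), np.float64(0.057354301572617894))
pump (array([0.70307765, 0.06977154, 0.31696001]), np.float64(0.11198450447659714))
guard [ 0.49969839 -0.33656216  0.02      ] (array([ 0.49627375, -0.35356709,  0.28147356]), np.float64(0.03726082578046319))
guard (array([ 0.49969839, -0.33656216, -1.5       ]), np.float64(1.0))
dr [ 0.699 -0.22   0.   ]
dr [ 0.666 -0.325 -0.   ]
flask [0.654 0.414 0.   ]
beaker [0.578 0.364 0.   ]
```

move_arm(
  increments=[
    [1,0.7,-0.14,-0.14,0,0,0],
    [1,0.7,-0.14,-0.14,0,0,0],
    [1,0.7,-0.14,-0.14,0,0,0],
    [1,0.7,-0.14,-0.14,0,0,0],
    [1,0.7,-0.14,-0.14,0,0,0],
    [1,0.7,-0.14,-0.14,0,0,0],
    [1,0.7,-0.14,-0.14,0,0,0],
    [1,0.7,-0.14,-0.14,0,0,0],
    [1,0,0,0,0,0,0],
    [1,0,0,0,0,0,0],
  ],
)

```text
time_s: 2.4
ee_pos: [0.4217, -0.3802, 0.2613]
eef_rot: [-3.141, 0.0, 0.322]
force: [0.0, -1.1, -0.1]
grip_width: 0.0941
grip_force: 0.0
```

```bash
cat >> h.py <<'E'
def wrist():
    o=ctrl.get_obs(); p=ctrl.camera("wrist"); T=np.eye(4); T[:3,:3]=R.from_euler('xyz',o["eef_rot"]).as_matrix(); T[:3,3]=o["ee_pos"]
    p["pose"]=T@np.array(p["tool_from_camera"]); p["T"]=T; return p,o
E
python3 - <<'E'
from h import *
p,o=wrist(); print(np.array(p["tool_from_camera"]).round(3).tolist(),p["K"],o["ee_pos"],o["eef_rot"],o["time_s"])
r=ctrl.cut_out("guard",p); print([(q["conf"],q["centre"],q["mask"].sum()) for q in r])
if r: 
    g=onz(p,r[0]["centre"][::-1],.02);print(g, fit(GU,[(p,r[0]["mask"])],(.496,-.354,[.28])))
for t in ["keyhole_left","handle"]: print(t,[(q["conf"],q["centre"],q["mask"].sum()) for q in ctrl.cut_out(t,p)])
cv2.imwrite("pics/w1.png",p["color"]); np.savez("w1.npz",K=p["K"],pose=p["pose"],color=p["color"])
E
```

```text
[[-0.0, -0.966, -0.259, 0.075], [1.0, -0.0, -0.001, -0.0], [0.001, -0.259, 0.966, -0.179], [0.0, 0.0, 0.0, 1.0]] [[326.9238678    0.         256.19646754]
 [  0.         326.9238678  190.19650784]
 [  0.           0.           1.        ]] [ 0.42171581 -0.38022542  0.26126504] [-3.14145593e+00  2.31019349e-04  3.22129599e-01] 2.4
[(0.68, [99.3, 255.1], np.int64(8215))]
[ 0.4958169  -0.35335829  0.02      ] (array([ 0.49290781, -0.35393061,  0.27604333]), np.float64(0.0464818266542405))
keyhole_left [(0.84, [101.2, 252.5], np.int64(8183))]
handle [(0.84, [98.5, 252.8], np.int64(8041))]
```

View pics/w1.png

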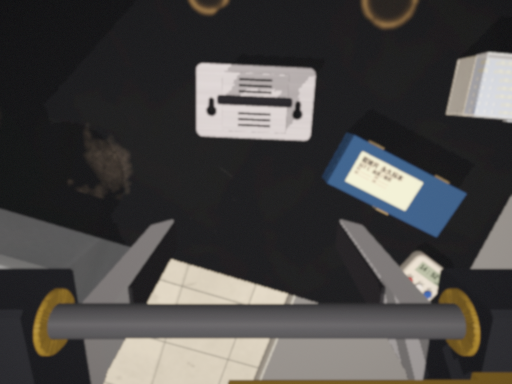

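move_arm(
  increments=[
    [1,0.5,0,0.2,0,0,0],
    [1,0.5,0,0.2,0,0,0],
    [1,0.5,0,0.2,0,0,0],
    [1,0,0,0.2,0,0,-0.14],
    [1,0,0,0.2,0,0,-0.14],
    [1,0,0,0.2,0,0,-0.14],
    [1,0,0,0.2,0,0,-0.14],
    [1,0,0,0.2,0,0,-0.14],
    [1,0,0,0.2,0,0,-0.14],
    [1,0,0,0.2,0,0,-0.14],
    [1,0,0,0.2,0,0,-0.14],
    [1,0,0,0.2,0,0,-0.14],
    [1,0,0,0,0,0,-0.14],
    [1,0,0,0,0,0,-0.13],
    [1,0,0,0,0,0,0],
    [1,0,0,0,0,0,0],
  ],
)

```text
time_s: 4.2
ee_pos: [0.4923, -0.3573, 0.1415]
eef_rot: [3.142, 0.0, 1.846]
force: [-1.1, 0.4, -0.2]
grip_width: 0.0942
grip_force: 0.0
```

```bash
python3 - <<'E'
from h import *
p,o=wrist(); print(o["ee_pos"],o["eef_rot"],o["qpos"],o["time_s"])
r=ctrl.cut_out("guard",p); print([(q["conf"],q["centre"],q["mask"].sum()) for q in r])
if r: print(fit(GU,[(p,r[0]["mask"])],(.494,-.354,[.28])))
for c in [(-14,56),(-14,-56)]:
    print("pred",proj(p,put(np.array([[c[0],c[1],4]])/1000,.494,-.354,.28)[0]))
cv2.imwrite("pics/w2.png",p["color"]); np.savez("w2.npz",K=p["K"],pose=p["pose"],color=p["color"])
E
```

```text
[ 0.49227784 -0.35727163  0.14147929] [3.14156374e+00 2.89132216e-05 1.84610866e+00] [-6.88012143e-01  4.84091704e-01  1.41875850e+00  7.65880708e-06
  1.23870220e+00 -9.63326971e-01] 4.2
[(0.92, [172.3, 257.9], np.int64(12919))]
(array([ 0.4946519 , -0.35372456,  0.28703074]), np.float64(0.05515324409333622))
pred [244.18389089 121.22366466]
pred [245.74564596 231.40114089]
```

View pics/w2.png

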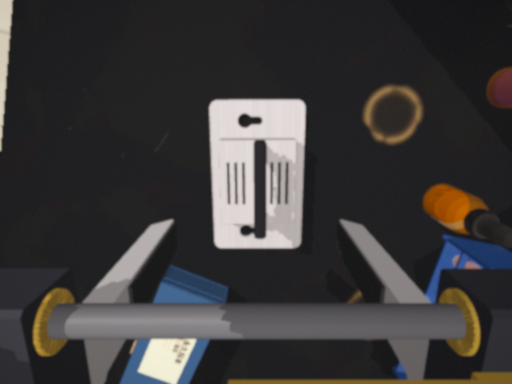

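move_arm(
  increments=[
    [1,0.05,0.05,0.42,0,0,0],
    [1,0,0,0.42,0,0,0],
    [1,0,0,0.42,0,0,0],
    [1,0,0,0.42,0,0,0],
    [1,0,0,0.42,0,0,0],
    [1,0,0,0,0,0,0],
    [0,0,0,0,0,0,0],
    [0,0,0,0,0,0,0],
    [0,0,0,0,0,0,0],
    [0,0,0,0,0,0,0],
    [0,0,0,0,0,0,0],
    [0,0,0,0,0,0,0],
    [0,0,0,0,0,0,0],
    [0,0,0,0,0,0,0],
  ],
  force=50,
)

```text
time_s: 5.7
ee_pos: [0.4944, -0.3538, 0.0364]
eef_rot: [3.142, -0.0, 1.851]
force: [0.3, 1.6, 0.2]
grip_width: 0.0335
grip_force: 0.0
```

```bash
cat >> h.py <<'E'
PX=dict(x=.703,y=.070,yaw=.315)
def frontT(x=None,y=None,yaw=None):
    x,y,yaw=(PX["x"] if x is None else x),(PX["y"] if y is None else y),(PX["yaw"] if yaw is None else yaw)
    P=np.eye(4);P[:3,:3]=R.from_euler('z',yaw).as_matrix();P[:3,3]=[x,y,0]
    F=np.eye(4);F[:3,:3]=R.from_euler('y',-np.radians(35)).as_matrix();F[:3,3]=[-.06,0,.0685]
    return P@F
G_T=np.eye(4);G_T[:3,:3]=np.array([[0,1,0],[1,0,0],[0,0,-1.]]);G_T[:3,3]=[0,0,.0364]  # tool in guard
def toolT(o):
    T=np.eye(4);T[:3,:3]=R.from_euler('xyz',o["eef_rot"]).as_matrix();T[:3,3]=o["ee_pos"];return T
def delta(o,T2):
    D=np.linalg.inv(toolT(o))@T2; return D[:3,3]/.05, R.from_matrix(D[:3,:3]).as_rotvec()
def guard_in_front(o): return np.linalg.inv(frontT())@toolT(o)@np.linalg.inv(G_T)
E
python3 - <<'E'
from h import *
o=ctrl.get_obs()
g=np.eye(4);g[:3,3]=[0,-.17,.13]
T=frontT()@g@G_T; print(T[:3,3]); print(delta(o,T))
for a,b in [((.0),(-.17)),]: pass
E
```

```text
[ 0.60787405 -0.13979422  0.2048069 ]
(array([ 3.48532659,  3.36436789, -3.3670588 ]), array([-0.61079534,  0.01067478, -0.0339286 ]))
```

move_arm(
  increments=[
    [0,0,0,0,0,0,0],
    [0,0,0,0,0,0,0],
    [0,0,0,0,0,0,0],
    [0,0,0,0,0,0,0],
    [0,0,0,0,0,0,0],
    [0,0,0,-0.2,0,0,0],
    [0,0,0,-0.4,0,0,0],
    [0,0,0,-0.5,0,0,0],
    [0,0,0,-0.6,0,0,0],
    [0,0,0,-0.6,0,0,0],
    [0,0,0,-0.6,0,0,0],
    [0,0,0,-0.5,0,0,0],
    [0,0,0,-0.4,0,0,0],
    [0,0,0,-0.2,0,0,0],
    [0,0,0,0,0,0,0],
  ],
)

```text
time_s: 7.2
ee_pos: [0.4946, -0.3539, 0.2377]
eef_rot: [3.14, 0.002, 1.851]
force: [-0.3, 0.1, -2.2]
grip_width: 0.0106
grip_force: 50.0
```

move_arm(
  increments=[
    [0,0.2,0.2,0,0,0,0],
    [0,0.4,0.4,0,0,0,0],
    [0,0.5,0.5,0,0,0,0],
    [0,0.5,0.5,0,0,0,0],
    [0,0.5,0.5,0,0,0,0],
    [0,0.5,0.5,0,0,0,0],
    [0,0.5,0.4,0.2,0,0,0],
    [0,0.3,0.3,0.2,0,0,0],
    [0,0.1,0.1,0.2,-0.06,0,0],
    [0,0,0,0,-0.11,0,0],
    [0,0,0,0,-0.11,0,-0.01],
    [0,0,0,0,-0.11,0.01,-0.02],
    [0,0,0,0,-0.11,0,0],
    [0,0,0,0,-0.11,0,0],
    [0,0,0,0,0,0,0],
    [0,0,0,0,0,0,0],
  ],
)

```text
time_s: 8.8
ee_pos: [0.609, -0.1381, 0.2057]
eef_rot: [2.535, -0.002, 1.883]
force: [0.7, -0.3, -1.5]
grip_width: 0.0105
grip_force: 50.0
```

```bash
python3 - <<'E'
from h import *
p,o=wrist(); print(o["ee_pos"],o["eef_rot"],o["force"],o["time_s"]);G=guard_in_front(o); print(G.round(4))
F=frontT()
for n in [(0,.056,.0105),(0,-.056,.0105),(.005,0,.014),(.054,.088,0),(.054,-.088,0),(-.054,.088,0),(-.054,-.088,0)]: print(n,proj(p,F[:3,:3]@n+F[:3,3]).round(1))
T=toolT(o)
for c in [(.0,.056,.004),(0,-.056,.004),(.043,.075,.004),(-.047,.075,.004)]:
    X=T@np.linalg.inv(G_T)@np.r_[c,1]; print("guard",c,proj(p,X[:3]).round(1))
cv2.imwrite("pics/w3.png",p["color"]); np.savez("w3.npz",K=p["K"],pose=p["pose"],color=p["color"],T=p["T"])
E
```

```text
[ 0.6090222 -0.1381428  0.2057218] [ 2.53530792e+00 -1.97142002e-03  1.88268430e+00] [ 0.7474502  -0.33670401 -1.5463469 ] 8.8
[[ 1.000e+00  3.700e-03  4.600e-03  1.700e-03]
 [-3.700e-03  1.000e+00  2.000e-04 -1.688e-01]
 [-4.600e-03 -2.000e-04  1.000e+00  1.298e-01]
 [ 0.000e+00  0.000e+00  0.000e+00  1.000e+00]]
(0, 0.056, 0.0105) [254.1 -74.4]
(0, -0.056, 0.0105) [254.8  62.5]
(0.005, 0, 0.014) [260.   -3.9]
(0.054, 0.088, 0) [ 315.6 -111.5]
(0.054, -0.088, 0) [308.3  97.1]
(-0.054, 0.088, 0) [ 192.6 -110.4]
(-0.054, -0.088, 0) [202.1  97.6]
guard (0.0, 0.056, 0.004) [256.5 134. ]
guard (0, -0.056, 0.004) [256.6 289.3]
guard (0.043, 0.075, 0.004) [325.2 103.3]
guard (-0.047, 0.075, 0.004) [181.4 103.4]
```

View pics/w3.png

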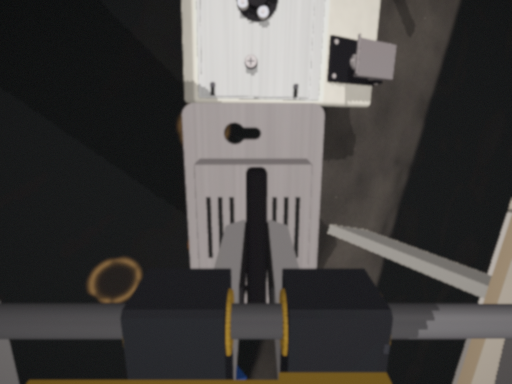

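move_arm(
  increments=[
    [0,-0.4,0,0,0,0,0],
    [0,-0.4,0,0,0,0.1,0],
    [0,-0.4,0,0,0,0.1,0],
    [0,0,0,0,0,0.1,0],
    [0,0,0,0,0,0,0],
    [0,0,0,0,0,0,0],
    [0,0,0,0,0,0,0],
  ],
)

```text
time_s: 9.55
ee_pos: [0.629, -0.1942, 0.205]
eef_rot: [2.511, -0.244, 2.058]
force: [-0.0, 0.5, -1.5]
grip_width: 0.0107
grip_force: 50.0
```

```bash
python3 - <<'E'
from h import *
p,o=wrist(); print(o["ee_pos"],o["eef_rot"],o["time_s"])
F=frontT()
for n in [(0,.056,.0105),(0,-.056,.0105),(.005,0,.014),(.054,.088,0),(.054,-.088,0),(-.054,.088,0),(-.054,-.088,0)]: print(n,proj(p,F[:3,:3]@n+F[:3,3]).round(1))
np.savez("w4.npz",K=p["K"],pose=p["pose"],color=p["color"],T=p["T"])
c=cv2.resize(p["color"][0:200,150:410],(780,600),interpolation=cv2.INTER_CUBIC); cv2.imwrite("pics/w4.png",c)
E
```

```text
[ 0.62898893 -0.1942325   0.20499341] [ 2.51113552 -0.24363586  2.05800629] 9.55
(0, 0.056, 0.0105) [253.6 -40.4]
(0, -0.056, 0.0105) [253.8  60.6]
(0.005, 0, 0.014) [258.3   7.9]
(0.054, 0.088, 0) [301.5 -61.3]
(0.054, -0.088, 0) [302.7  92.9]
(-0.054, 0.088, 0) [205.8 -60.9]
(-0.054, -0.088, 0) [205.2  93.2]
```

View pics/w4.png

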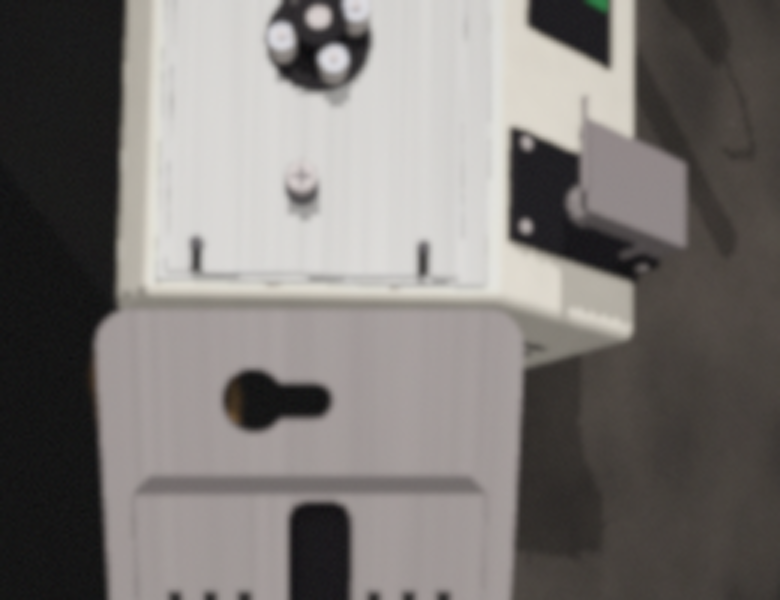

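```bash
python3 - <<'E'
from h import *
z=np.load("w3.npz");T=z["T"]
from station import ctrl
p=dict(K=z["K"]); tc=np.linalg.inv(T)@z["pose"]; F=frontT(x=.700)
for tz in (-2,-3,-4):
  for tx in (-1.2,-.6,0,.6,1.2):
    D=np.eye(4);D[:3,3]=[tx*.05,0,tz*.05]; p["pose"]=T@D@tc
    print(tz,tx,[proj(p,F[:3,:3]@n+F[:3,3]).round(0).tolist() for n in [(0,.056,.0105),(0,-.056,.0105)]], (T@D)[:3,3].round(2))
E
```

```text
-2 -1.2 [[252.0, -92.0], [253.0, 18.0]] [ 0.57 -0.21  0.29]
-2 -0.6 [[253.0, -61.0], [253.0, 45.0]] [ 0.56 -0.18  0.29]
-2 0 [[253.0, -31.0], [253.0, 71.0]] [ 0.55 -0.16  0.29]
-2 0.6 [[253.0, -2.0], [253.0, 96.0]] [ 0.55 -0.13  0.29]
-2 1.2 [[253.0, 26.0], [253.0, 120.0]] [ 0.54 -0.1   0.29]
-3 -1.2 [[253.0, -69.0], [254.0, 28.0]] [ 0.55 -0.22  0.33]
-3 -0.6 [[253.0, -42.0], [254.0, 51.0]] [ 0.54 -0.19  0.33]
-3 0 [[253.0, -16.0], [254.0, 75.0]] [ 0.53 -0.16  0.33]
-3 0.6 [[253.0, 10.0], [254.0, 97.0]] [ 0.52 -0.14  0.33]
-3 1.2 [[253.0, 34.0], [254.0, 118.0]] [ 0.51 -0.11  0.33]
-4 -1.2 [[253.0, -51.0], [254.0, 35.0]] [ 0.52 -0.23  0.37]
-4 -0.6 [[253.0, -27.0], [254.0, 56.0]] [ 0.51 -0.2   0.37]
-4 0 [[253.0, -4.0], [254.0, 77.0]] [ 0.5  -0.17  0.37]
-4 0.6 [[253.0, 19.0], [254.0, 97.0]] [ 0.49 -0.14  0.37]
-4 1.2 [[254.0, 41.0], [254.0, 117.0]] [ 0.48 -0.12  0.37]
```

move_arm(
  increments=[
    [0,0,0,0,0,-0.1,0],
    [0,0,0,0,0,-0.1,0],
    [0,0,0,0,0,-0.1,0],
    [0,0.3,0,-0.5,0,0,0],
    [0,0.3,0,-0.6,0,0,0],
    [0,0.4,0,-0.6,0,0,0],
    [0,0.3,0,-0.6,0,0,0],
    [0,0.3,0,-0.5,0,0,0],
    [0,0.1,0,-0.5,0,0,0],
    [0,0,0,0,0,0,0],
    [0,0,0,0,0,0,0],
    [0,0,0,0,0,0,0],
  ],
)

```text
time_s: 10.8
ee_pos: [0.513, -0.1432, 0.3388]
eef_rot: [2.533, -0.002, 1.883]
force: [0.5, -0.5, -2.3]
grip_width: 0.0104
grip_force: 50.0
```

```bash
python3 - <<'E'
from h import *
p,o=wrist(); print(o["ee_pos"],o["eef_rot"],o["time_s"])
F=frontT()
for n in [(0,.056,.0105),(0,-.056,.0105),(.005,0,.014),(-.05,.095,0),(-.05,-.095,0),(.072,.095,0),(.072,-.095,0)]: print(n,proj(p,F[:3,:3]@n+F[:3,3]).round(1))
np.savez("w5.npz",K=p["K"],pose=p["pose"],color=p["color"],T=p["T"])
c=cv2.resize(p["color"][0:120,180:336],(780,600),interpolation=cv2.INTER_CUBIC); cv2.imwrite("pics/w5.png",c)
E
```

```text
[ 0.51299544 -0.1431687   0.3387795 ] [ 2.53269177e+00 -1.65473177e-03  1.88283837e+00] 10.8
(0, 0.056, 0.0105) [254.8   9. ]
(0, -0.056, 0.0105) [255.2  94. ]
(0.005, 0, 0.014) [258.6  52.4]
(-0.05, 0.095, 0) [218.3 -20.2]
(-0.05, -0.095, 0) [222.5 121.1]
(0.072, 0.095, 0) [307.3 -20.7]
(0.072, -0.095, 0) [302.7 120.7]
```

View pics/w5.png

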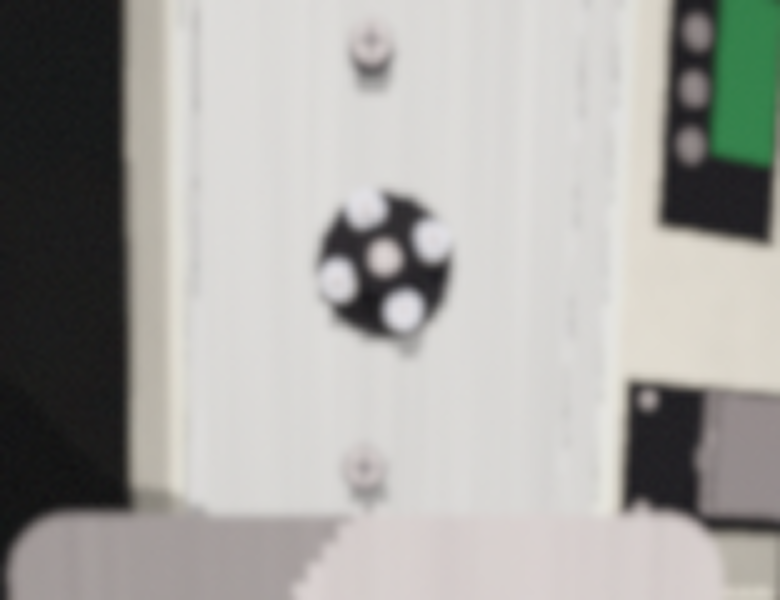

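```bash
python3 - <<'E'
from h import *
from scipy.optimize import least_squares
P={n:load(n+".npz") for n in("w3","w4","w5")}
z=np.load("w5.npz");T=z["T"]
p=P["w5"]
for c in [(-14,56,4),(3,56,4),(7,56,4),(43,60,4),(-47,60,4),(0,75,4)]:
    print("guard",c,proj(p,(T@np.linalg.inv(G_T)@np.r_[np.array(c)/1000,1])[:3]).round(1))
g=p["color"][100:170,150:360]; cv2.imwrite("pics/w5g.png",cv2.resize(g,None,fx=3.7,fy=3.7,interpolation=cv2.INTER_CUBIC))
# hole by threshold
gr=cv2.cvtColor(p["color"],cv2.COLOR_BGR2GRAY)[115:150,215:275]; m=(gr<70).astype(np.uint8); n,l,s,c=cv2.connectedComponentsWithStats(m); i=1+np.argmax(s[1:,4]); print(s[i],c[i]+[215,115])
ys,xs=np.where(l==i); 
for col in range(xs.min(),xs.max()+1): print(col+215,(ys[xs==col].min()+115,ys[xs==col].max()+115),end=" ")
obs=[("w3",(0,-.056,.0105),(250.5,63)),("w4",(0,-.056,.0105),(250.4,59)),("w5",(0,-.056,.0105),(252.4,92.8)),("w5",(0,.056,.0105),(253.8,8.0)),("w5",(.005,0,.014),(256.5,51.6))]
F=frontT()
def f(v):
    D=np.eye(4);D[:3,:3]=R.from_rotvec([0,0,v[2]]).as_matrix();D[:3,3]=[v[0],v[1],0]
    return np.concatenate([proj(P[k],(F@D@np.r_[X,1])[:3])-u for k,X,u in obs])
r=least_squares(f,[0,0,0]); print("\n",r.x,r.fun.round(2))
E
```

```text
guard (-14, 56, 4) [234.6 134. ]
guard (3, 56, 4) [261.2 134. ]
guard (7, 56, 4) [267.4 134. ]
guard (43, 60, 4) [323.9 127.6]
guard (-47, 60, 4) [182.8 127.7]
guard (0, 75, 4) [256.5 103.3]
[ 10   9  34  18 409] [239.37897311 132.75550122]
225 (np.int64(130), np.int64(135)) 226 (np.int64(128), np.int64(137)) 227 (np.int64(127), np.int64(138)) 228 (np.int64(126), np.int64(139)) 229 (np.int64(125), np.int64(140)) 230 (np.int64(125), np.int64(140)) 231 (np.int64(124), np.int64(141)) 232 (np.int64(124), np.int64(141)) 233 (np.int64(124), np.int64(141)) 234 (np.int64(124), np.int64(141)) 235 (np.int64(124), np.int64(141)) 236 (np.int64(124), np.int64(141)) 237 (np.int64(124), np.int64(141)) 238 (np.int64(125), np.int64(141)) 239 (np.int64(126), np.int64(140)) 240 (np.int64(126), np.int64(140)) 241 (np.int64(127), np.int64(139)) 242 (np.int64(128), np.int64(138)) 243 (np.int64(129), np.int64(137)) 244 (np.int64(129), np.int64(137)) 245 (np.int64(129), np.int64(137)) 246 (np.int64(129), np.int64(137)) 247 (np.int64(129), np.int64(137)) 248 (np.int64(129), np.int64(137)) 249 (np.int64(129), np.int64(137)) 250 (np.int64(129), np.int64(137)) 251 (np.int64(129), np.int64(137)) 252 (np.int64(129), np.int64(137)) 253 (np.int64(129), np.int64(137)) 254 (np.int64(129), np.int64(137)) 255 (np.int64(129), np.int64(137)) 256 (np.int64(129), np.int64(137)) 257 (np.int64(130), np.int64(136)) 258 (np.int64(131), np.int64(135)) 
 [-0.0027543   0.00086599 -0.02197479] [ 0.17 -1.42 -0.3   0.77  0.1   0.63 -0.08  0.27  0.12  0.27]
```

```bash
cat >> h.py <<'E'
G_T[:3,3]=[.00045,-.0008,.0364]
E
python3 - <<'E'
from h import *
from scipy.optimize import least_squares
P={n:load(n+".npz") for n in("w3","w4","w5")}
obs=[("w3",(0,-.056,.0105),(250.5,63)),("w4",(0,-.056,.0105),(250.4,59)),("w5",(0,-.056,.0105),(252.4,92.8)),("w5",(0,.056,.0105),(253.8,8.0)),("w5",(.005,0,.014),(256.5,51.6))]
def f(v):
    F=frontT(*v); return np.concatenate([proj(P[k],(F@np.r_[X,1])[:3])-u for k,X,u in obs])
r=least_squares(f,[.703,.07,.3]); print(r.x,r.fun.round(2))
x,y,w=r.x
open("h.py","a").write(f"PX=dict(x={x:.5f},y={y:.5f},yaw={w:.4f})\n")
import h; h.PX.update(x=x,y=y,yaw=w)
o=ctrl.get_obs(); print(h.guard_in_front(o).round(4))
for q in [(-.014+.032-.014,0,.05),(-.014+.028,0,.02)]: pass
g=np.eye(4);g[:3,3]=[.014,0,.05]; print(delta(o,h.frontT()@g@h.G_T), (h.frontT()@g@h.G_T)[:3,3])
E
```

```text
[0.70013913 0.06776843 0.29042848] [ 0.2  -1.24 -0.28  0.1   0.13  0.92 -0.18  0.43  0.1   0.39]
[[ 0.9999 -0.0166  0.0023  0.0072]
 [ 0.0166  0.9998 -0.014  -0.1473]
 [-0.0021  0.0141  0.9999  0.288 ]
 [ 0.      0.      0.      1.    ]]
(array([2.8852007 , 0.19233957, 4.80048137]), array([-0.00219739, -0.01406322,  0.01661847])) [0.60674036 0.03901849 0.14756292]
```

move_arm(
  increments=[
    [0,0.3,0.02,0.4,0,-0.014,0.0166],
    [0,0.5,0.03,0.5,0,0,0],
    [0,0.5,0.03,0.6,0,0,0],
    [0,0.5,0.03,0.6,0,0,0],
    [0,0.4,0.03,0.6,0,0,0],
    [0,0.3,0.03,0.6,0,0,0],
    [0,0.2,0.02,0.6,0,0,0],
    [0,0.1,0,0.5,0,0,0],
    [0,0.08,0,0.4,0,0,0],
    [0,0,0,0,0,0,0],
    [0,0,0,0,0,0,0],
    [0,0,0,0,0,0,0],
  ],
)

```text
time_s: 12.05
ee_pos: [0.6105, 0.0357, 0.1494]
eef_rot: [2.531, 0.002, 1.861]
force: [0.5, 0.2, -1.4]
grip_width: 0.0105
grip_force: 50.0
```

```bash
cat > s.py <<'E'
import h; from h import *
o=ctrl.get_obs(); G=h.guard_in_front(o)
f=h.frontT()[:3,:3].T@o["force"]; m=h.frontT()[:3,:3].T@o["moment"]
print("t",o["time_s"],"guard mm",(G[:3,3]*1000).round(2),"rotvec",R.from_matrix(G[:3,:3]).as_rotvec().round(4),"F front",f.round(2),"M",m.round(2))
E
python3 s.py; python3 - <<'E'
from h import *
p=ctrl.camera("side"); cv2.imwrite("pics/s1.png",cv2.resize(p["color"][110:270,150:350],(800,600),interpolation=cv2.INTER_CUBIC))
E
```

```text
t 12.05 guard mm [17.2  -4.31 49.98] rotvec [-0.0016  0.0002  0.0006] F front [-0.34  0.05 -1.48] M [-0.02  0.49  0.07]
```

move_arm(
  increments=[
    [0,0.086,-0.064,0.2,0,0,0],
    [0,0,0,0.2,0,0,0],
    [0,0,0,0.2,0,0,0],
    [0,0,0,0.06,0,0,0],
    [0,0,0,0,0,0,0],
    [0,0,0,0,0,0,0],
  ],
)

```text
time_s: 12.7
ee_pos: [0.6249, 0.0448, 0.1197]
eef_rot: [2.532, 0.001, 1.861]
force: [0.5, -0.4, -2.3]
grip_width: 0.0104
grip_force: 50.0
```

```bash
python3 s.py
```

```text
t 12.7 guard mm [13.62  0.3  16.28] rotvec [-0.0011  0.001   0.0007] F front [-0.99 -0.53 -2.11] M [-0.    0.44  0.  ]
```

Lower in small steps onto (or over) the heads.

move_arm(
  increments=[
    [0,0,0,0.05,0,0,0],
    [0,0,0,0.05,0,0,0],
    [0,0,0,0.04,0,0,0],
    [0,0,0,0.0,0,0,0],
    [0,0,0,0,0,0,0],
  ],
)

```text
time_s: 13.2
ee_pos: [0.6287, 0.0459, 0.114]
eef_rot: [2.532, 0.001, 1.861]
force: [0.5, -0.2, -3.0]
grip_width: 0.01
grip_force: 50.0
```

```bash
python3 s.py
```

```text
t 13.2 guard mm [13.58  0.29  9.29] rotvec [-0.0012  0.0009  0.0007] F front [-1.38 -0.34 -2.73] M [-0.06  0.46  0.02]
```

move_arm(
  increments=[
    [0,0,0,0.03,0,0,0],
    [0,0,0,0.03,0,0,0],
    [0,0,0,0,0,0,0],
    [0,0,0,0,0,0,0],
  ],
)

```text
time_s: 13.6
ee_pos: [0.6304, 0.0465, 0.1115]
eef_rot: [2.532, 0.001, 1.861]
force: [-0.3, -0.7, -2.4]
grip_width: 0.0103
grip_force: 50.0
```

```bash
python3 s.py
```

```text
t 13.6 guard mm [13.54  0.32  6.24] rotvec [-0.0011  0.001   0.0007] F front [-1.75 -0.62 -1.68] M [-0.03  0.51 -0.  ]
```

move_arm(
  increments=[
    [0,0,0,0.03,0,0,0],
    [0,0,0,0.03,0,0,0],
    [0,0,0,0.02,0,0,0],
    [0,0,0,0,0,0,0],
    [0,0,0,0,0,0,0],
  ],
)

```text
time_s: 14.1
ee_pos: [0.6326, 0.0471, 0.1082]
eef_rot: [2.532, 0.001, 1.861]
force: [-0.6, -0.5, -2.0]
grip_width: 0.0108
grip_force: 50.0
```

```bash
python3 s.py
```

```text
t 14.1 guard mm [13.55  0.29  2.27] rotvec [-0.0011  0.0009  0.0006] F front [-1.7  -0.28 -1.26] M [0.01 0.46 0.02]
```

move_arm(
  increments=[
    [0,0,0,0.02,0,0,0],
    [0,0,0,0.02,0,0,0],
    [0,0,0,0,0,0,0],
    [0,0,0,0,0,0,0],
  ],
)

```text
time_s: 14.5
ee_pos: [0.6336, 0.0474, 0.1066]
eef_rot: [2.532, 0.001, 1.861]
force: [0.1, 0.4, -1.8]
grip_width: 0.0104
grip_force: 50.0
```

```bash
python3 s.py
```

```text
t 14.5 guard mm [13.55  0.31  0.27] rotvec [-0.0011  0.001   0.0007] F front [-0.83  0.31 -1.59] M [-0.08  0.44  0.05]
```

move_arm(
  increments=[
    [0,0,0,0.02,0,0,0],
    [0,0,0,0.01,0,0,0],
    [0,0,0,0,0,0,0],
    [0,0,0,0,0,0,0],
  ],
)

```text
time_s: 14.9
ee_pos: [0.6339, 0.0475, 0.1063]
eef_rot: [2.532, 0.001, 1.862]
force: [-22.7, -4.7, 16.6]
grip_width: 0.0104
grip_force: 50.0
```

```bash
python3 s.py
```

```text
t 14.9 guard mm [13.59  0.31 -0.16] rotvec [-0.0008  0.0009  0.0009] F front [-9.41  2.03 26.9 ] M [0.22 1.93 0.02]
```

move_arm(
  increments=[
    [0,0,0,-0.02,0,0,0],
    [0,0,-0.04,0,0,0,0],
    [0,0,-0.04,0,0,0,0],
    [0,0,-0.04,0,0,0,0],
    [0,0,-0.04,0,0,0,0],
    [0,0,0,0,0,0,0],
    [0,0,0,0,0,0,0],
  ],
)

```text
time_s: 15.6
ee_pos: [0.6276, 0.0455, 0.1018]
eef_rot: [2.532, 0.001, 1.861]
force: [-3.9, -0.7, 5.5]
grip_width: 0.0105
grip_force: 50.0
```

```bash
python3 s.py
```

```text
t 15.6 guard mm [ 5.63  0.21 -0.07] rotvec [-0.0012  0.0008  0.0007] F front [-0.05  0.41  6.8 ] M [-0.09  0.23  0.  ]
```

Sliding freely in the slots; continue until it stops at the slot ends.

move_arm(
  increments=[
    [0,0,-0.04,0,0,0,0],
    [0,0,-0.03,0,0,0,0],
    [0,0,-0.03,0,0,0,0],
    [0,0,-0.02,0,0,0,0],
    [0,0,-0.02,0,0,0,0],
    [0,0,0,0,0,0,0],
    [0,0,0,0,0,0,0],
  ],
)

```text
time_s: 16.3
ee_pos: [0.623, 0.0441, 0.0986]
eef_rot: [2.529, 0.002, 1.861]
force: [2.6, 3.4, 7.3]
grip_width: 0.01
grip_force: 50.0
```

```bash
python3 s.py
```

```text
t 16.3 guard mm [-0.09  0.14  0.16] rotvec [-0.0018 -0.0015  0.0008] F front [7.09 2.52 4.  ] M [ 0.25 -1.18 -0.01]
```

move_arm(
  increments=[
    [0.4,0,0,0,0,0,0],
    [0.4,0,0,0,0,0,0],
    [0.4,0,0,0,0,0,0],
    [0.4,0,0,0,0,0,0],
    [0.4,0,0,0,0,0,0],
    [0.4,0,0,-0.3,0,0,0],
    [0.4,0,0,-0.5,0,0,0],
    [0.4,0,0,-0.6,0,0,0],
    [0.4,0,0,-0.6,0,0,0],
    [0.4,0,0,-0.6,0,0,0],
    [0,0,0,-0.6,0,0,0],
    [0,0,0,-0.3,0,0,0],
    [0,0,0,0,0,0,0],
    [0,0,0,0,0,0,0],
    [0,0,0,0,0,0,0],
  ],
)

```text
time_s: 17.8
ee_pos: [0.5261, 0.0156, 0.2399]
eef_rot: [2.533, 0.001, 1.861]
force: [0.4, 0.4, -0.5]
grip_width: 0.002
grip_force: 0.0
```

```bash
python3 - <<'E'
import h; from h import *
p,o=wrist(); print(o["ee_pos"],o["eef_rot"],o["grip_width"],o["time_s"],o["qpos"])
F=frontT()
for n in [(-14,56,4),(-14,-56,4),(43,75,4),(-47,-75,4)]: print("guard",n,proj(p,(F@np.r_[np.array(n)/1000,1])[:3]).round(1))
Pm=F@np.linalg.inv(frontT(0,0,0)); 
B=np.eye(4);B[:3,:3]=R.from_euler('z',PX["yaw"]).as_matrix();B[:3,3]=B[:3,:3]@[.0425,-.055,.108]+[PX["x"],PX["y"],0]
for n in [(-39,0,39),(-39,17,39),(-39,-17,39),(-37,22,4),(-37,-22,4),(37,22,4),(37,-22,4)]:
    X=(B@np.r_[np.array(n)/1000,1])[:3]; print("sw",n,X.round(4),proj(p,X).round(1))
np.savez("w6.npz",K=p["K"],pose=p["pose"],color=p["color"],T=p["T"])
cv2.imwrite("pics/w6.png",cv2.resize(p["color"][0:260,120:466],(798,600),interpolation=cv2.INTER_CUBIC))
E
```

```text
[0.52607343 0.0156096  0.23987151] [2.53312345e+00 5.57372614e-04 1.86120433e+00] 0.0019855986155627807 17.8 [-0.17221848 -0.07947671  1.9764348   0.39362181  0.72627239 -0.68975754]
guard (-14, 56, 4) [246.  120.1]
guard (-14, -56, 4) [246.8 212.1]
guard (43, 75, 4) [295.9 103. ]
guard (-47, -75, 4) [220.7 226.4]
sw (-39, 0, 39) [0.7192 0.0161 0.147 ] [341.  217.9]
sw (-39, 17, 39) [0.7144 0.0324 0.147 ] [342.  204.1]
sw (-39, -17, 39) [ 7.241e-01 -2.000e-04  1.470e-01] [340.  231.5]
sw (-37, 22, 4) [0.7149 0.0377 0.112 ] [321.4 193. ]
sw (-37, -22, 4) [ 0.7275 -0.0044  0.112 ] [319.6 226.3]
sw (37, 22, 4) [0.7858 0.0589 0.112 ] [359.9 184.8]
sw (37, -22, 4) [0.7984 0.0168 0.112 ] [357.3 215.3]
```

View pics/w6.png

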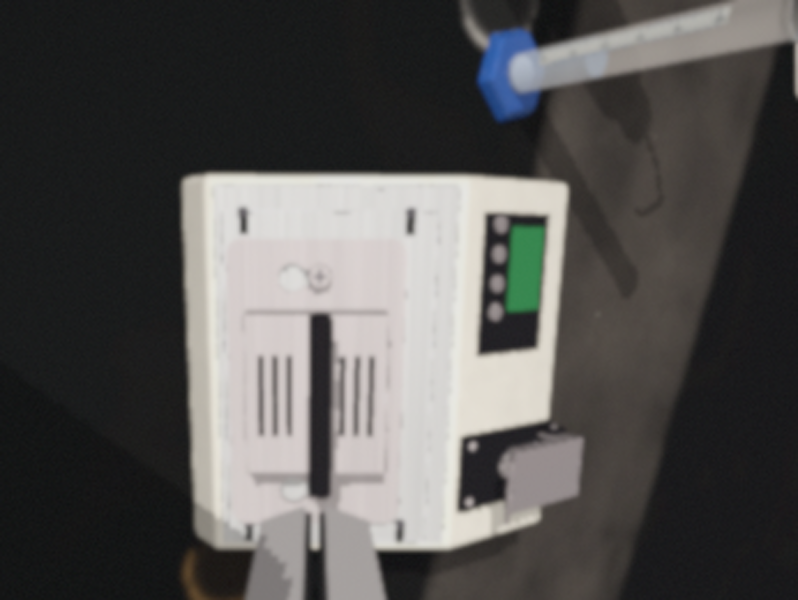

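```bash
python3 - <<'E'
import h; from h import *
from scipy.optimize import least_squares
p=load("w6.npz")
s=798/346
ob=[((82,100,108),(568,180)),((82,-100,108),(541,521)),((-105,100,32),(207,176)),((-105,-100,32),(213,549)),((3,-100,108),(449,548)),((3,100,108),(466,176)),
 ((5.5,-33,112),(460,439)),((5.5,-77,112),(459,511))]
def pr(v,n): 
    a,b,w=v; X=put(np.array([n])/1000,a,b,w)[0]; return proj(p,X)
obs=[(n,((c+.5)/s-.5+120,(r+.5)/s-.5)) for n,(c,r) in ob]
f=lambda v:np.concatenate([pr(v,n)-u for n,u in obs])
r=least_squares(f,[.7,.068,.29],loss="soft_l1"); print(r.x); print(f(r.x).reshape(-1,2).round(1))
v=r.x.copy(); v[2]=.2904; r2=least_squares(lambda q:f([q[0],q[1],.2904]),[.7,.068],loss="soft_l1");print(r2.x)
q=ctrl.cut_out  # noqa
E
```

```text
[0.69676328 0.07258378 0.29162057]
[[ 0.5  0.1]
 [ 0.1  0.3]
 [-3.6 -0.7]
 [ 0.2  0.8]
 [-0.   1.4]
 [ 0.5 -0.9]
 [ 1.4 -1.2]
 [ 0.1  1.2]]
[0.69681162 0.07261479]
```

```bash
cat >> h.py <<'E'
def swT(yaw=.2904,px=.6987,py=.0726):
    B=np.eye(4);B[:3,:3]=R.from_euler('z',yaw).as_matrix();B[:3,3]=B[:3,:3]@[.0425,-.055,.108]+[px,py,0]; return B
def poke(x,y,z,th=55):
    c,s=np.cos(np.radians(th)),np.sin(np.radians(th)); D=np.eye(4);D[:3,:3]=np.array([[c,0,s],[0,-1,0],[s,0,-c]]);D[:3,3]=np.array([x,y,z])/1000; return swT()@D
E
cat > q.py <<'E'
from h import *
import sys
o=ctrl.get_obs(); S=np.linalg.inv(swT())@toolT(o)
print("t",o["time_s"],"tcp in switch mm",(S[:3,3]*1000).round(2),"F",(swT()[:3,:3].T@o["force"]).round(2),"q",np.round(o["qpos"],2))
if len(sys.argv)>3:
    d,r=delta(o,poke(*map(float,sys.argv[1:4]))); print("shift",d.round(3),"rot",r.round(4))
E
python3 q.py -90 0 60
```

```text
t 17.85 tcp in switch mm [-224.2    49.84  131.88] F [-0.22 -0.21 -0.67] q [-0.17 -0.08  1.98  0.39  0.73 -0.69]
shift [-0.996  1.38   2.714] rot [-0.2756  0.2761  1.5535]
```

move_arm(
  increments=[
    [0,0,0,0,-0.023,0.023,0.1295],
    [0,0,0,0,-0.023,0.023,0.1295],
    [0,0,0,0,-0.023,0.023,0.1295],
    [0,0,0,0,-0.023,0.023,0.1295],
    [0,0,0,0,-0.023,0.023,0.1295],
    [0,0,0,0,-0.023,0.023,0.1295],
    [0,0,0,0,-0.023,0.023,0.1295],
    [0,0,0,0,-0.023,0.023,0.1295],
    [0,0,0,0,-0.023,0.023,0.1295],
    [0,0,0,0,-0.023,0.023,0.1295],
    [0,0,0,0,-0.023,0.023,0.1295],
    [0,0,0,0,-0.023,0.023,0.1295],
    [0,0,0,0,0,0,0],
    [0,0,0,0,0,0,0],
  ],
)

```text
time_s: 19.25
ee_pos: [0.5261, 0.0156, 0.2406]
eef_rot: [3.136, -0.96, 0.297]
force: [0.6, 0.2, 0.1]
grip_width: 0.0003
grip_force: 0.0
```

```bash
python3 q.py -75 0 45
```

```text
t 19.25 tcp in switch mm [-224.19   49.84  132.59] F [0.66 0.04 0.1 ] q [-0.27 -0.15  2.2   1.17  0.49  0.1 ]
shift [0.272 0.998 3.449] rot [-0.     -0.0003  0.0038]
```

move_arm(
  increments=[
    [0,0.04,0.14,0.3,0,0,0],
    [0,0.04,0.14,0.5,0,0,0],
    [0,0.04,0.15,0.6,0,0,0],
    [0,0.04,0.15,0.6,0,0,0],
    [0,0.04,0.15,0.6,0,0,0],
    [0,0.04,0.14,0.5,0,0,0],
    [0,0.03,0.13,0.35,0,0,0],
    [0,0,0,0,0,0,0],
    [0,0,0,0,0,0,0],
  ],
)

```text
time_s: 20.15
ee_pos: [0.6831, 0.0102, 0.1531]
eef_rot: [3.139, -0.961, 0.294]
force: [-0.3, 0.9, 0.4]
grip_width: 0.0005
grip_force: 0.0
```

```bash
python3 q.py -60 0 21; python3 - <<'E'
from h import *
p,o=wrist(); S=swT()
for n in [(-39,17,39),(-39,-17,39),(-39,0,39),(-37,22,4),(-37,-22,4)]: print("sw",n,proj(p,(S@np.r_[np.array(n)/1000,1])[:3]).round(1))
print("tcp",proj(p,o["ee_pos"]).round(1))
np.savez("w7.npz",K=p["K"],pose=p["pose"],color=p["color"],T=p["T"])
cv2.imwrite("pics/w7.png",cv2.resize(p["color"][60:280,140:400],(709,600),interpolation=cv2.INTER_CUBIC))
E
```

```text
t 20.15 tcp in switch mm [-75.36  -0.33  45.08] F [-0.04  0.93  0.38] q [-0.19  0.36  1.89  1.58  0.39 -0.31]
shift [-0.219 -0.007  0.528] rot [ 0.0003 -0.0009  0.0018]
sw (-39, 17, 39) [231.1 193.2]
sw (-39, -17, 39) [281.5 193.2]
sw (-39, 0, 39) [256.3 193.2]
sw (-37, 22, 4) [227.3 220.4]
sw (-37, -22, 4) [285.2 220.5]
tcp [256.9 234.2]
```

View pics/w7.png

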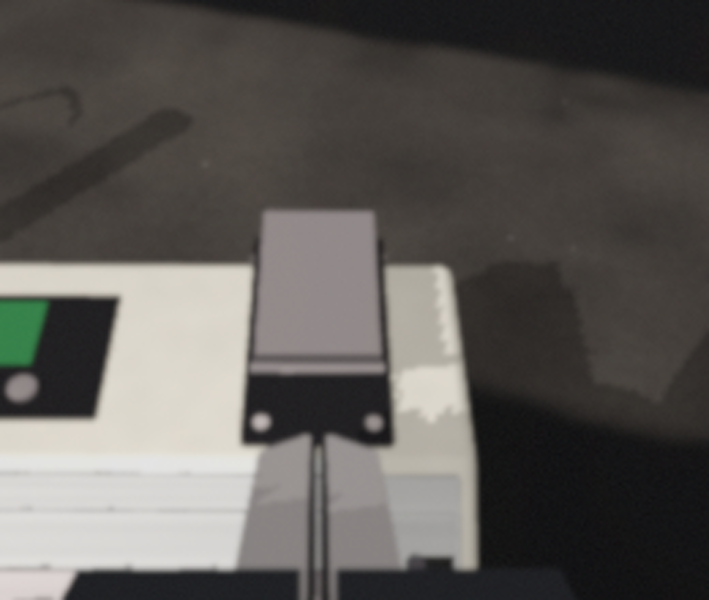

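move_arm(
  increments=[
    [0,-0.11,0,0.264,0,0,0],
    [0,-0.11,0,0.264,0,0,0],
    [0,0,0,0,0,0,0],
    [0,0.115,0,0.164,0,0,0],
    [0,0.115,0,0.164,0,0,0],
    [0,0.115,0,0.164,0,0,0],
    [0,0.115,0,0.164,0,0,0],
    [0,0,0,0,0,0,0],
  ],
)

```text
time_s: 21.0
ee_pos: [0.7374, 0.0264, 0.1297]
eef_rot: [3.14, -0.962, 0.292]
force: [-0.1, -0.4, -0.4]
grip_width: 0.0001
grip_force: 0.3
```

```bash
python3 q.py 2 0 21
```

```text
t 21.0 tcp in switch mm [-18.63  -0.36  21.67] F [-0.21 -0.35 -0.41] q [-0.14  0.49  1.75  1.62  0.35 -0.31]
shift [ 0.225 -0.007  0.346] rot [ 0.0007 -0.0023  0.0007]
```

move_arm(
  increments=[
    [0,0.06,0,0.085,0,0,0],
    [0,0.06,0,0.085,0,0,0],
    [0,0.06,0,0.085,0,0,0],
    [0,0.05,0,0.085,0,0,0],
    [0,0,0,0,0,0,0],
    [0,0,0,0,0,0,0],
  ],
)

```text
time_s: 21.6
ee_pos: [0.756, 0.0317, 0.1288]
eef_rot: [3.14, -0.961, 0.291]
force: [1.1, -0.2, -1.1]
grip_width: 0.0002
grip_force: 0.5
```

```bash
python3 q.py 4 0 21
```

```text
t 21.6 tcp in switch mm [ 0.66 -0.57 20.83] F [ 0.98 -0.5  -1.11] q [-0.13  0.52  1.7   1.58  0.34 -0.25]
shift [ 0.041 -0.012  0.053] rot [ 0.001  -0.0012  0.0001]
```

move_arm(
  increments=[
    [0,0.023,0,0.033,0,0,0],
    [0,0.023,0,0.033,0,0,0],
    [0,0,0,0,0,0,0],
    [0,0,0,0,0,0,0],
  ],
)

```text
time_s: 22.0
ee_pos: [0.7585, 0.0325, 0.1281]
eef_rot: [3.141, -0.959, 0.29]
force: [-29.9, -5.9, 9.8]
grip_width: 0.0004
grip_force: 17.5
```

```bash
python3 q.py 4 0 21; python3 - <<'E'
from h import *
p,o=wrist()
cv2.imwrite("pics/w8.png",cv2.resize(p["color"][60:280,140:400],(709,600),interpolation=cv2.INTER_CUBIC))
E
```

```text
t 22.0 tcp in switch mm [ 3.29 -0.59 20.07] F [-30.33   2.88   9.75] q [-0.12  0.53  1.69  1.56  0.33 -0.24]
shift [ 0.023 -0.012  0.001] rot [ 0.0009  0.0007 -0.0004]
```

View pics/w8.png

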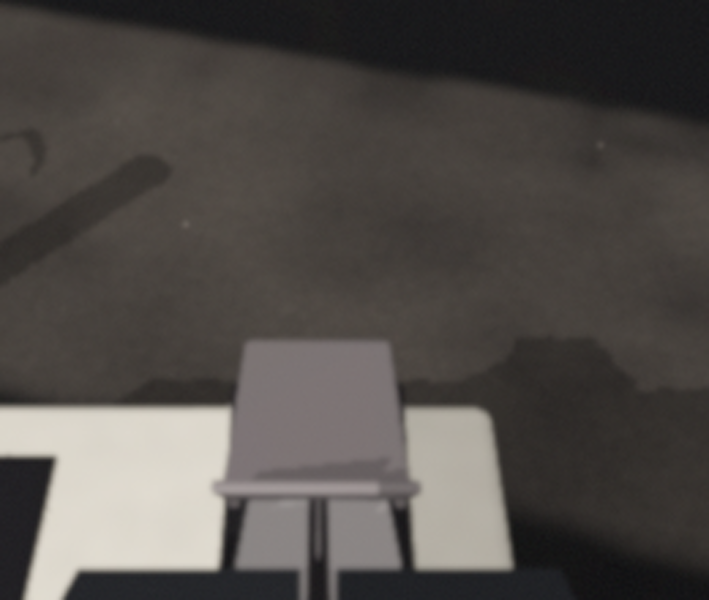

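move_arm(
  increments=[
    [0,-0.06,0,-0.085,0,0,0],
    [0,-0.115,0,-0.164,0,0,0],
    [0,-0.115,0,-0.164,0,0,0],
    [0,-0.115,0,-0.164,0,0,0],
    [0,-0.115,0,-0.164,0,0,0],
    [0,-0.115,0,-0.164,0,0,0],
    [0,-0.115,0,-0.164,0,0,0],
    [0,-0.115,0,-0.164,0,0,0],
    [0,0,0,-0.4,0,0,0],
    [0,0,0,-0.6,0,0,0],
    [0,0,0,-0.6,0,0,0],
    [0,0,0,-0.6,0,0,0],
    [0,0,0,0,0,0,0],
    [0,0,0,0,0,0,0],
  ],
)

```text
time_s: 23.45
ee_pos: [0.6013, -0.0146, 0.1924]
eef_rot: [3.139, -0.963, 0.291]
force: [0.1, -0.0, 0.7]
grip_width: 0.0003
grip_force: 0.0
```

```bash
python3 q.py; python3 - <<'E'
from h import *
p,o=wrist(); S=swT(); F=frontT()
print("lip pred",[proj(p,(S@np.r_[np.array(n)/1000,1])[:3]).round(1) for n in [(-39,17,39),(-39,-17,39)]])
print("guard pred",[proj(p,(F@np.r_[np.array(n)/1000,1])[:3]).round(1) for n in [(43,75,4),(43,-75,4)]])
a=cv2.resize(p["color"],(400,300)); s=ctrl.camera("side"); b=cv2.resize(s["color"][140:260,150:310],(400,300),interpolation=cv2.INTER_CUBIC)
cv2.imwrite("pics/w9.png",np.vstack([np.hstack([a,b])]))
E
```

```text
t 23.45 tcp in switch mm [-160.81   -0.67   84.44] F [ 0.11 -0.05  0.73] q [-0.29  0.13  2.06  1.43  0.47 -0.21]
lip pred [array([237.5, 149.8]), array([273.8, 149.8])]
guard pred [array([129.8, 208.6]), array([280.9, 208.5])]
```

View pics/w9.png

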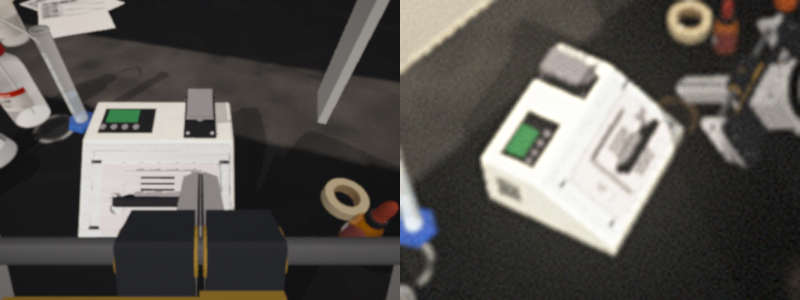

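```bash
python3 -c "
from station import ctrl
print(ctrl.hand_in())"
```

```text
the job is handed in; nothing more can be done
None
```

The job is handed in at about 23 s, but no verdict came back: the guard hangs home on both screws, the toggle was pushed back until it met a hard stop (about 30 N), the flap looks shut, and the glassware was not touched.

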